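Dispense one specimen disc and push it into the empty viewing bay

TASK

Press the dispenser's plunger all the way down once and let it come back up, so that it pushes out exactly one specimen disc. Then gently push that disc along the table, without picking it up or squeezing it, into the empty one of the two U-shaped bays until it lies wholly inside. Leave the other discs where they are (in the dispenser and in the occupied bay) and do not disturb the other things on the table.

Things in the scene. Friction and masses are not known exactly. Their poses are not given: they have to be found in the camera images.
- dispenser: fixed disc dispenser without a floor (discs lie on the table). Origin on the table under the centre of the disc stack, z up, outlet to its own -x. Clear open-topped magazine 51 mm square, 42 mm tall, centred on the origin; behind it (x 26 to 122 mm) a grey pump housing 56 mm wide (foot 72 mm), 44 mm tall, that carries the plunger
- outlet (a point): middle of the 15 mm high outlet slot in the magazine's front face, at table level, 25 mm along -x from the dispenser's origin. A full press makes a blade push the lowest disc straight out along -x: after a slow press (40 mm/s) its centre stops about 80 mm from the dispenser's origin, up to 30 mm farther after a fast one. As the plunger rises the blade goes back and the next disc drops
- plunger_top (a point): centre of the top face of the plunger's round black cap (34 mm across, 12 mm thick); 65 mm behind the dispenser's origin (its +x), 90 mm above the table when up. It moves straight down 25 mm
- plunger (a joint): plunger travel in m: 0 up, 0.025 fully down; sprung, returns by itself; 2 to 6 N move it and about 4 N holds it down; beyond 0.025 it meets a hard stop
- disc1_centre (a point): the lowest disc of the stack, the one that comes out next: white round disc with an amber top, 40 mm across, 12 mm thick, about 18 g; point at its centre, 6 mm above the table when it lies flat; free to slide on the table
- disc2_centre (a point): the second disc of the stack, same size; point at its centre. To stay in the dispenser (it drops by one disc thickness)
- disc3_centre (a point): the third (top) disc of the stack, same size; point at its centre. To stay in the dispenser
- bay_free: the empty bay: U-shaped aluminium fence fixed on the table, open at the top and to its own -x. Inside 60 mm deep (x from -30 mm at the mouth to +30 mm at the back wall) and 76 mm wide (y -38 to +38 mm); walls 6 mm thick, 14 mm high; no floor step (thin black patch level with the table). Origin on the table at the centre of the inside; z up
- bay_used: the occupied bay: same as the empty one, but a disc already lies in it
- disc_parked_centre (a point): the disc that already lies in the occupied bay, same size; point at its centre. To be left alone
- pen_scope: bystander: upright black pen microscope, 38 mm across, 115 mm tall; origin under its centre
- sample_pot: bystander: white lidded pot, 58 mm across, 41 mm tall; origin under its centre
- dish: bystander: flat clear round dish with lid, 90 mm across, 15 mm tall; origin under its centre
- magnifier: bystander: magnifying glass lying flat, lens 76 mm across, 10 mm thick, handle 14 mm thick to 132 mm along its -x; origin under the lens centre
- tweezers: bystander: steel tweezers lying along their x, 116 mm long, 24 mm wide, 7 mm high; origin under the centre
- tub: bystander: open white plastic bowl, 110 mm across, 55 mm tall; origin under its centre
- sample_box: bystander: small wooden box with clear cover, 40 (x) by 60 (y) by 22 mm; origin under its centre
Not all that is in view belongs to the job. What is shaped like the dispenser but blue or purple is not meant. What is shaped like the part that bears disc3_centre but yellow is not meant.

How it is judged:
On the way, in this order (a step that is already met when the one before it is completed fails the run):
1. the plunger is pressed fully down (at least 21 of 25 mm) (value of joint plunger above 0.021 m), for 0.02 s.
2. the plunger is back up and the lowest disc lies outside the dispenser (value of joint plunger below 0.003 m and horizontal distance between disc1_centre and dispenser above 0.06 m), for 0.1 s.
3. the disc lies wholly inside the empty bay (x of disc1_centre in the frame of bay_free between -0.011 and 0.025 m and y of disc1_centre in the frame of bay_free between -0.025 and 0.025 m and height (world z) of disc1_centre below 0.009 m and angle between disc1_centre's own z axis and vertical below 0.1 rad), for 0.2 s.
At the end, for the whole second after the job is handed in: The pushed-out disc lies flat and at rest wholly inside the bay that was empty (its edge at most 1 mm out of the mouth); plunger up; the two other discs still in the dispenser, the next one down on the table; the disc in the occupied bay within 8 mm of where it was (all of step 3 and linear speed of disc1 below 0.01 m/s and value of joint plunger below 0.003 m and horizontal distance between each of disc2_centre, disc3_centre and dispenser below 0.008 m and height (world z) of disc2_centre below 0.009 m and distance of disc_parked_centre from where it was at the start of the episode below 0.008 m); the robot touches nothing.
It fails at once if a second disc comes out of the dispenser (pressed more than once) (horizontal distance between any of disc2_centre, disc3_centre and dispenser above 0.015 m).
It fails at once if a disc of the stack is lifted or carried (the disc to be pushed rises more than 12 mm or is tipped) (height (world z) of disc1_centre above 0.018 m or angle between disc1_centre's own z axis and vertical above 0.6 rad or height (world z) of disc2_centre above 0.03 m or height (world z) of disc3_centre above 0.042 m).
It fails at once if the disc is squeezed or pushed hard (over 20 N from the fingers) (contact force between disc1 and the fingers above 20 N).
It fails at once if the disc in the occupied bay is moved more than 8 mm (distance of disc_parked_centre from where it was at the start of the episode above 0.008 m).
It fails at once if a bystander is moved more than 15 mm or knocked over (distance of any of pen_scope, sample_pot, dish, magnifier, tweezers, tub, sample_box from where it was at the start of the episode above 0.015 m or angle between pen_scope's own z axis and vertical above 0.4 rad).
It also fails if it takes over 58 s, if anything falls off the work surface, if the arm or the gripper's body presses on something with over 40 N, if the wrist force passes 120 N, or if a joint passes its speed limit or range.

ROBOT

A 7-joint arm with a two-finger parallel gripper is mounted at the origin on the work surface. World frame = base frame: x ahead of the robot, y to its left, z up, the work surface at z = 0. Lengths are in m, angles in rad, forces in N, time in s.
With the tool pointing down it reaches from about 0.4 to 0.85 m from the base axis. Payload 10.4 kg.
Tool frame: the origin (TCP) lies at the very end of the fingers, on their centre line; the grasp point (between the pads) lies 19 mm behind it; z points along the fingers, y is the direction in which the jaws open and shut (so a half turn about z gives the same grasp; the last joint's range is limited). The gripper opens to 87 mm and grips with 3 to 60 N. Pads are 19 mm wide; open, the fingers measure 117 mm over their backs; the gripper's body (75 mm by 190 mm) begins 51 mm behind the grasp point.
Start: joints at [-1.314, 0.332, -0.065, 1.46, 0.022, 1.35, -0.088], TCP at [0.173, 0.601, 0.223] pointing down, gripper open.
Joint ranges: [-2.6, 2.6], [-0.5, 2.12], [-1.47, 1.34], [0.16, 2.42], [-1.27, 4.41], [0.06, 2.06], [-2.6, 2.6]. Speed limits (rad/s): [2.22, 2.22, 2.79, 2.79, 3.14, 3.14, 3.14].

INTERFACE

Orientations are given as a unit quaternion [x, y, z, w].
In Python, from bench import read_state, imaging, r gives the robot as it stands. The module is installed in compiled form; this text tells all that it offers.
- The arm moves only by the tool move_arm, never from a script. Its argument "series" is a list of rows, each a list of 4 numbers: the shift along the tool's x, y, z in m, then the turn about the tool's z in rad. In form: [[x, y, z, roll], ...]. A call has 1 to 20 rows; each row is the pose to reach, as a shift and turn from the pose commanded when the call began, along the tool's axes at that moment; what a row does not reach only later rows make up. A row lasts 1/10 s, in which the tool goes at most 50 mm and 8.59 degrees, less where a joint would pass 70% of its speed; a pose out of reach is approached as far as the arm can. A call with a gripper value outside its range is refused whole. "claw" is the gripper's target within -1 to 1 (fully open at 1, half-way at 0, shut at -1), set as the call begins (left out, the last holds). The fingers move at their own pace and stop on an object; "newtons" is the grip in N (left out, the last holds). Time passes only in rows, so rows that repeat a pose let the fingers close. It gives the time, the measured TCP pose, the force and the opening at its end, in the units of the state.
- read_state(): the state, without advancing time (a new reading comes with each control period).
- imaging.camera(name): name is "side" or "top"; returns (picture, depth): 384x512x3 uint8, red, green, blue; 384x512 float32, m along the optical axis (not along the pixel's ray), 0 where there is no reading.
- imaging.get_calibration(name): a dict with "camera_matrix" (3x3 intrinsics, pixels), "R" (3x3) and "t" (3): a world point X has camera coordinates R X + t. Camera axes: x right, y down, z forward; pixel columns grow to the right and rows downward; lengths in m; the calibration is good to about 2 mm. A picture is of the moment at which its call begins. get_calibration takes no time and is no camera call.
- r.close_job(): hands the job in, once; it reports no verdict.
The state is a dict: "time": time; "joint_positions": joint angles; "joint_vel": joint speeds; "joint_torque": joint torques, N m; "ee_pos": TCP position; "eef_rot": TCP orientation; "ft_force": force on the tool from outside, world axes, zero at the start; "torque": the same for the moment, N m; "width": finger opening in m.
Only numpy, scipy, OpenCV 4.12 (cv2) and the standard library are available. Lean on these libraries where they do the work, as an engineer would, in place of code of your own. Each camera call takes 0.05 s, during which the arm holds its last target.

## Working session

There is one attempt and no reset: what is moved stays moved. The work goes in short steps, Python scripts to look and compute and a tool call to move; the robot and the scene stay as the last step left them, time stands still between calls to the robot, and variables do not carry over. Pictures are saved under pics/ and viewed, and the job is handed in when it is done.

Besides the shell and the picture viewer there is one more tool, called as name([rows], argument=value, ...), one row to a line, values as JSON. move_arm: Moves the arm, as the interface text tells. Its arguments: {"type":"object","properties":{"series":{"type":"array","items":{"type":"array","items":{"type":"number"}}},"claw":{"type":"number"},"newtons":{"type":"number"}},"required":["series"]}

```bash
mkdir -p pics; python3 - <<'E'
from bench import read_state, imaging, r
import cv2, numpy as np
s=read_state(); print({k:np.round(v,3).tolist() for k,v in s.items()})
for n in ("side","top"):
    p,d=imaging.camera(n); cv2.imwrite(f"pics/{n}0.png",p[:,:,::-1]); np.savez(f"{n}0.npz",p=p,d=d)
    c=imaging.get_calibration(n); print(n,{k:np.round(v,3).tolist() for k,v in c.items()})
E
```

```text
{'time': 0.0, 'joint_positions': [-1.314, 0.333, -0.065, 1.461, 0.022, 1.35, -0.088], 'joint_vel': [-0.001, 0.0, 0.001, 0.0, -0.0, -0.001, -0.0], 'joint_torque': [-0.001, -62.324, 0.024, -38.99, -0.061, 0.04, 0.0], 'ee_pos': [0.172, 0.6, 0.222], 'eef_rot': [0.139, 0.99, -0.001, -0.0], 'ft_force': [-0.502, 0.457, -0.226], 'torque': [-0.003, -0.031, -0.021], 'width': 0.087}
side {'camera_matrix': [[424.076, 0.0, 249.138], [0.0, 424.076, 196.029], [0.0, 0.0, 1.0]], 'R': [[0.929, -0.369, 0.011], [-0.271, -0.701, -0.66], [0.251, 0.61, -0.752]], 't': [-0.393, 0.245, 1.058]}
top {'camera_matrix': [[418.758, 0.0, 248.447], [0.0, 418.758, 197.255], [0.0, 0.0, 1.0]], 'R': [[0.023, -0.999, -0.024], [-0.988, -0.019, -0.156], [0.155, 0.027, -0.988]], 't': [0.119, 0.479, 1.23]}
```

View pics/side0.png

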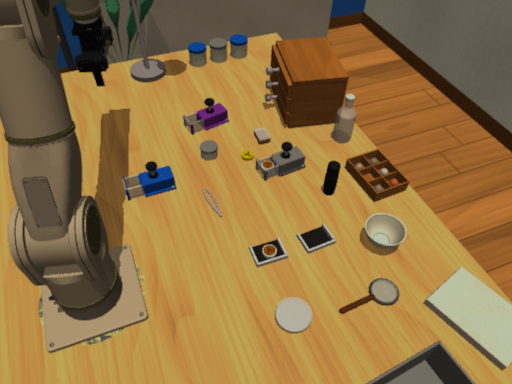

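View pics/top0.png

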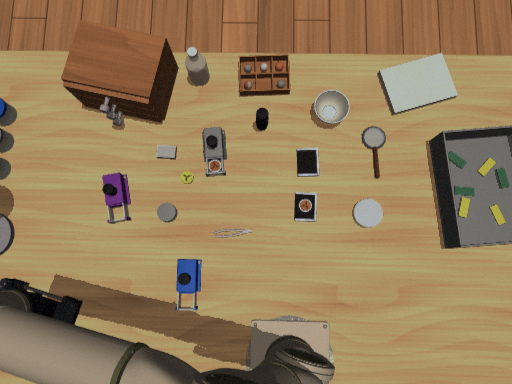

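The grey dispenser is at top pixel (214,150), with blue (188,275) and purple (116,190) decoys. The empty bay is at (308,162) and the occupied one at (305,207). The yellow thing at (187,177) is not meant. Next I'll take close crops and measure.

```bash
cat > h.py <<'E'
import numpy as np, cv2
from bench import read_state, imaging, r
def cal(n):
    c=imaging.get_calibration(n); return np.array(c["camera_matrix"]),np.array(c["R"]),np.array(c["t"])
def plane(n,px,z):
    K,R,t=cal(n); px=np.atleast_2d(np.asarray(px,float))
    d=np.c_[px,np.ones(len(px))]@np.linalg.inv(K).T@R; o=-R.T@t
    return o+d*((z-o[2])/d[:,2])[:,None]
def cloud(n,d):
    K,R,t=cal(n); v,u=np.mgrid[:d.shape[0],:d.shape[1]]
    ray=np.stack([(u-K[0,2])/K[0,0],(v-K[1,2])/K[1,1],np.ones_like(d)],-1)*d[...,None]
    return (ray-t)@R
E
python3 - <<'E'
import cv2,numpy as np
from h import *
a=cv2.imread('pics/top0.png'); b=cv2.imread('pics/side0.png')
c1=cv2.resize(a[115:235,170:350],None,fx=4.4,fy=4.4,interpolation=2); cv2.imwrite('pics/c1.png',c1)
c2=cv2.resize(b[120:270,190:360],None,fx=4,fy=4,interpolation=2); cv2.imwrite('pics/c2.png',c2[:600])
E
```

```text
(no output)
```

View pics/c1.png

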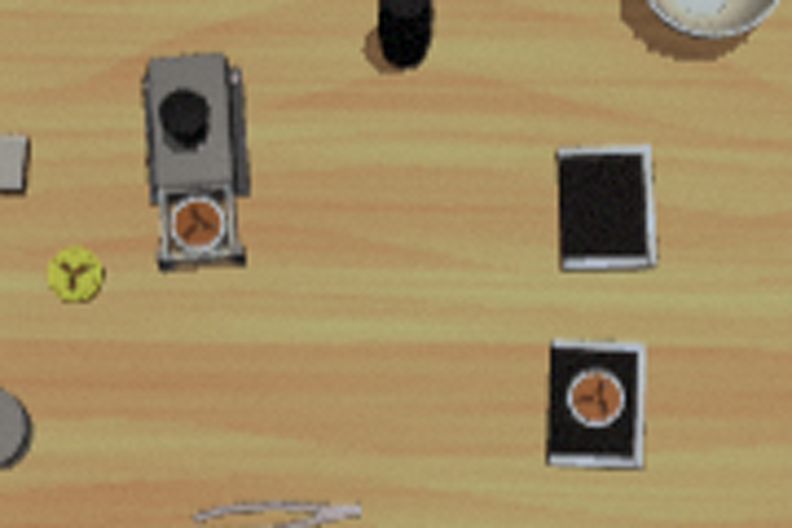

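View pics/c2.png

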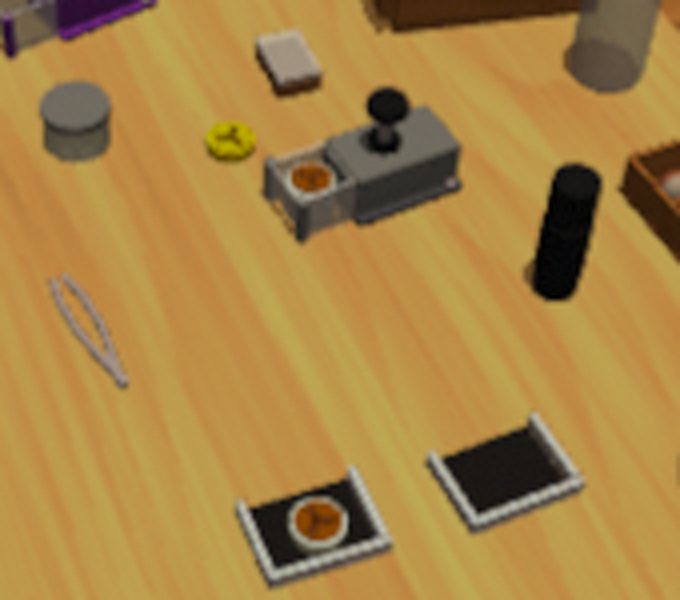

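The crops confirm it. The grey dispenser's outlet faces image-down (about -x). The free bay (top crop 605,208; side crop 505,475) has its mouth to the image left, towards +y. Now the measurements.

```bash
python3 - <<'E'
from h import *
T=np.load('top0.npz');S=np.load('side0.npz')
np.set_printoptions(precision=4,suppress=True)
for n,D,bx in (("top",T,(290,140,330,225)),("side",S,(245,220,340,270))):
    p=D['p'].astype(int); m=(p.max(2)<60).astype(np.uint8); 
    mm=np.zeros_like(m); x0,y0,x1,y1=bx; mm[y0:y1,x0:x1]=m[y0:y1,x0:x1]
    cs,_=cv2.findContours(mm,cv2.RETR_EXTERNAL,2)
    for c in cs:
        if cv2.contourArea(c)<80: continue
        q=plane(n,c[:,0],0)[:,:2].astype(np.float32)*1000
        print(n,'patch px',cv2.boundingRect(c),cv2.minAreaRect(q))
    # amber discs
    h=cv2.cvtColor(D['p'],cv2.COLOR_RGB2HSV); 
for n,D,bx in (("top",T,(200,120,235,180)),("side",S,(250,140,310,185))):
    x0,y0,x1,y1=bx; p=D['p'].astype(int)
    m=np.zeros(p.shape[:2],np.uint8); m[y0:y1,x0:x1]=(p.max(2)<45)[y0:y1,x0:x1]
    cs,_=cv2.findContours(m,cv2.RETR_EXTERNAL,2); 
    for c in cs:
        if cv2.contourArea(c)>15:
            print(n,'dark',cv2.boundingRect(c),cv2.contourArea(c),plane(n,cv2.minEnclosingCircle(c)[0],.09), cv2.minEnclosingCircle(c))
X=cloud("top",T['d'])
print('table z',np.median(X[225:260,250:300,2]))
# housing top: z 38..48
sub=(X[...,2]>.039)&(X[...,2]<.049); m=np.zeros(sub.shape,np.uint8); m[115:185,195:235]=sub[115:185,195:235]
cs,_=cv2.findContours(m,cv2.RETR_EXTERNAL,2)
for c in cs:
    if cv2.contourArea(c)>30: print('housing',cv2.boundingRect(c),cv2.minAreaRect(plane('top',c[:,0],.043)[:,:2].astype(np.float32)*1000))
sub=(X[...,2]>.08)&(X[...,2]<.1); sub[:115]=0;sub[185:]=0;sub[:,:195]=0;sub[:,235:]=0
print('cap depth',sub.sum(),X[sub].mean(0), X[sub].min(0),X[sub].max(0))
# amber of dispenser stack + parked
for n,D in (("top",T),("side",S)):
    h=cv2.cvtColor(D['p'],cv2.COLOR_RGB2HSV); p=D['p'].astype(int)
    m=((p[...,0]-p[...,2]>70)&(h[...,0]<14)&(h[...,1]>150)).astype(np.uint8)
    k,l,st,ce=cv2.connectedComponentsWithStats(m)
    for i in range(1,k):
        if 25<st[i,4]<600: print(n,'amber',st[i],ce[i],'z12',plane(n,ce[i],.012)[0],'z36',plane(n,ce[i],.036)[0])
E
```

```text
top patch px (294, 194, 21, 25) ((459.0909423828125, -43.015968322753906), (59.616703033447266, 73.37665557861328), 87.65567016601562)
top patch px (297, 150, 20, 24) ((601.7696533203125, -49.74253845214844), (73.46516418457031, 60.850364685058594), 4.2862868309021)
side patch px (253, 240, 31, 22) ((461.0161437988281, -38.58964538574219), (49.1049919128418, 71.78291320800781), 88.67321014404297)
side patch px (301, 227, 30, 21) ((603.4183959960938, -46.01805877685547), (68.8626937866211, 49.544578552246094), 2.022238254547119)
top dark (206, 136, 11, 13) 91.0 [[0.633  0.2428 0.09  ]] ((211.13636779785156, 141.9545440673828), 6.326286315917969)
side dark (282, 152, 8, 6) 21.5 [[0.6176 0.2009 0.09  ]] ((285.28570556640625, 155.0), 3.8466546535491943)
side dark (282, 143, 10, 9) 52.5 [[0.637  0.2338 0.09  ]] ((286.5, 146.5), 4.743516445159912)
table z 0.0004812008077641162
housing (204, 127, 21, 48) ((620.0014038085938, 241.61557006835938), (148.1878662109375, 58.630489349365234), 5.82385778427124)
cap depth 105 [0.6368 0.2423 0.09  ] [0.6204 0.226  0.0803] [0.6552 0.2587 0.0961]
top a
[... 884 characters left out ...]
95] z12 [0.8628 0.6749 0.012 ] z36 [0.8519 0.6641 0.036 ]
top amber [256  78  15  12  65] [262.7538  83.4462] z12 [0.8541 0.0924 0.012 ] z36 [0.8433 0.0925 0.036 ]
top amber [143  82  10  15  37] [147.8919  89.8649] z12 [0.8274 0.4647 0.012 ] z36 [0.8171 0.4578 0.036 ]
top amber [114  93  15   6  26] [120.0385  95.3077] z12 [0.8076 0.5545 0.012 ] z36 [0.7977 0.5459 0.036 ]
top amber [210 161   9   8  33] [213.6364 163.8788] z12 [0.5849 0.2419 0.012 ] z36 [0.5792 0.2392 0.036 ]
top amber [301 201   6   9  36] [303.4722 204.8611] z12 [ 0.4605 -0.0399  0.012 ] z36 [ 0.4571 -0.0373  0.036 ]
side amber [389 178  10   9  68] [393.3235 181.9706] z12 [0.9183 0.0449 0.012 ] z36 [0.8993 0.0281 0.036 ]
```

```bash
python3 - <<'E'
from h import *
np.set_printoptions(precision=4,suppress=True)
T=np.load('top0.npz');S=np.load('side0.npz')
for n,D,(x0,y0,x1,y1) in (("top",T,(245,95,285,140)),("side",S,(315,150,350,205))):
    X=cloud(n,D['d'])[y0:y1,x0:x1].reshape(-1,3)
    s=X[(X[:,2]>.10)&(X[:,2]<.13)]; print(n,'pen top',len(s),s.mean(0) if len(s) else '',s.min(0),s.max(0))
    s=X[(X[:,2]>.02)]; print(' all',s.min(0),s.max(0))
# dispenser
for n,D,(x0,y0,x1,y1) in (("top",T,(195,115,235,185)),("side",S,(245,135,315,190))):
    X=cloud(n,D['d'])[y0:y1,x0:x1].reshape(-1,3)
    s=X[(X[:,2]>.0425)&(X[:,2]<.047)]; 
    print(n,'disp top',len(s),cv2.minAreaRect(s[:,:2].astype(np.float32)*1000))
    s=s[s[:,0]>.605]; print(' housing only',cv2.minAreaRect(s[:,:2].astype(np.float32)*1000), s[:,:2].mean(0))
    s=X[(X[:,2]>.084)&(X[:,2]<.1)]; print(' cap',s.mean(0),cv2.minEnclosingCircle(s[:,:2].astype(np.float32)))
    s=X[(X[:,2]>.031)&(X[:,2]<.040)&(X[:,0]<.59)]; print(' disc3',len(s),np.median(s,0))
E
```

```text
top pen top 123 [0.7138 0.0939 0.1141] [0.6979 0.0784 0.1002] [0.732  0.1109 0.1207]
 all [0.2797 0.0768 0.0223] [0.732  0.1112 1.2925]
side pen top 125 [0.7164 0.0885 0.1103] [0.701  0.073  0.1001] [0.7364 0.1109 0.1168]
 all [ 0.1655 -0.6183  0.0202] [0.8259 0.1641 0.9606]
top disp top 299 ((621.0750732421875, 239.6412353515625), (146.58963012695312, 58.212188720703125), 4.327066898345947)
 housing only ((648.6434326171875, 243.53509521484375), (90.57923126220703, 54.73342514038086), 5.364521503448486) [0.6497 0.2425]
 cap [0.6373 0.2426 0.0905] ((0.6377071738243103, 0.24254976212978363), 0.017634108662605286)
 disc3 129 [0.5691 0.2372 0.036 ]
side disp top 80 ((635.9921264648438, 238.23211669921875), (109.0107421875, 52.77543640136719), 4.929118633270264)
 housing only ((648.0960083007812, 239.27598571777344), (84.7132568359375, 52.77543640136719), 4.929118633270264) [0.6456 0.2369]
 cap [0.6415 0.2404 0.0873] ((0.641666829586029, 0.24115878343582153), 0.017741428688168526)
 disc3 142 [0.571  0.2342 0.0345]
```

The pen is at (0.715,0.093) and the plunger cap at (0.638,0.242). The dispenser origin is near (0.573,0.237), yaw about 4.5°. The free bay's centre is near (0.600,-0.049), with its mouth facing +y. These fit the given sizes: cap z 0.090, pen z 0.115, and cap to stack 0.066. Next I'll move above the cap with the fingers shut.

move_arm([
  [-0.04,-0.016,0,0],
  [-0.08,-0.032,0,0],
  [-0.12,-0.048,0,0],
  [-0.16,-0.064,0,0],
  [-0.2,-0.08,0,0],
  [-0.24,-0.096,0,0],
  [-0.28,-0.112,0,0],
  [-0.32,-0.128,0,0],
  [-0.36,-0.144,0,0],
  [-0.4,-0.16,0,0],
  [-0.44,-0.176,0,0],
  [-0.48,-0.192,0,0],
  [-0.52,-0.208,0.02,0],
  [-0.546,-0.216,0.06,0],
  [-0.546,-0.216,0.09,0],
  [-0.546,-0.216,0.1,0],
  [-0.546,-0.216,0.1,0],
], claw=-1, newtons=20)

```text
time: 1.8
ee_pos: [0.6364, 0.2428, 0.121]
eef_rot: [0.139, 0.99, -0.001, -0.001]
ft_force: [-0.6, 0.6, 0.3]
width: 0.0008
```

```bash
python3 - <<'E'
from h import *
np.set_printoptions(precision=4,suppress=True)
p,d=imaging.camera('side'); cv2.imwrite('pics/s1.png',cv2.resize(p[60:220,200:370,::-1],None,fx=3.5,fy=3.5,interpolation=2))
s=read_state(); print({k:np.round(v,4).tolist() for k,v in s.items()})
E
```

```text
{'time': 1.85, 'joint_positions': [-0.5962, 0.5244, 0.2325, 1.4243, -0.1243, 1.2073, 0.9426], 'joint_vel': [-0.0058, -0.0298, 0.0057, -0.0294, 0.0033, 0.0059, 0.0016], 'joint_torque': [0.707, -68.0736, 5.9424, -35.0692, 0.0186, -0.0493, 0.0135], 'ee_pos': [0.6373, 0.2434, 0.1231], 'eef_rot': [0.1388, 0.9903, 0.0002, -0.0002], 'ft_force': [0.4107, 0.6124, -0.5298], 'torque': [0.0609, -0.0309, -0.0159], 'width': 0.0002}
```

View pics/s1.png

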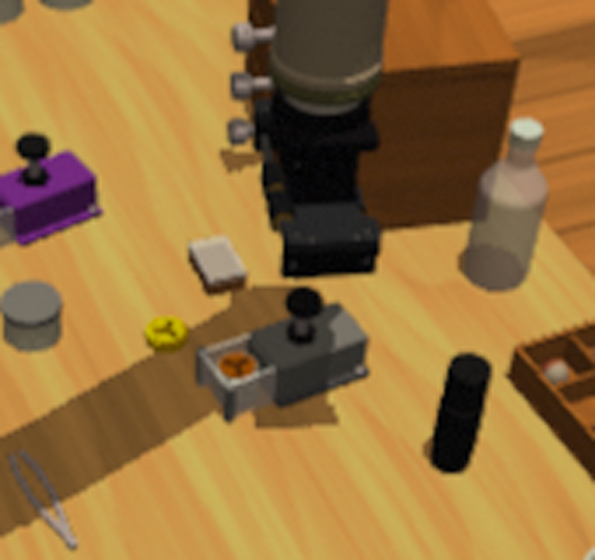

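The picture shows the shut fingers straight above the black cap (crop 303,300), with room around them. Next is a slow press.

move_arm([
  [0,-0.001,0.012,0],
  [0,-0.001,0.024,0],
  [0,-0.001,0.028,0],
  [0,-0.001,0.032,0],
  [0,-0.001,0.036,0],
  [0,-0.001,0.04,0],
  [0,-0.001,0.044,0],
  [0,-0.001,0.048,0],
  [0,-0.001,0.052,0],
  [0,-0.001,0.056,0],
  [0,-0.001,0.0575,0],
  [0,-0.001,0.0575,0],
  [0,-0.001,0.0575,0],
])

```text
time: 3.15
ee_pos: [0.6374, 0.2415, 0.0656]
eef_rot: [0.139, 0.99, 0.0, 0.0]
ft_force: [-3.6, -1.0, 7.6]
width: 0.0005
```

```bash
python3 - <<'E'
from h import *
p,d=imaging.camera('side'); cv2.imwrite('pics/s2.png',cv2.resize(p[60:220,200:370,::-1],None,fx=3.5,fy=3.5,interpolation=2))
s=read_state(); print({k:np.round(s[k],4).tolist() for k in ('ee_pos','ft_force','time')})
E
```

```text
{'ee_pos': [0.6374, 0.2416, 0.0655], 'ft_force': [-4.1628, -0.7196, 8.1881], 'time': 3.2}
```

View pics/s2.png

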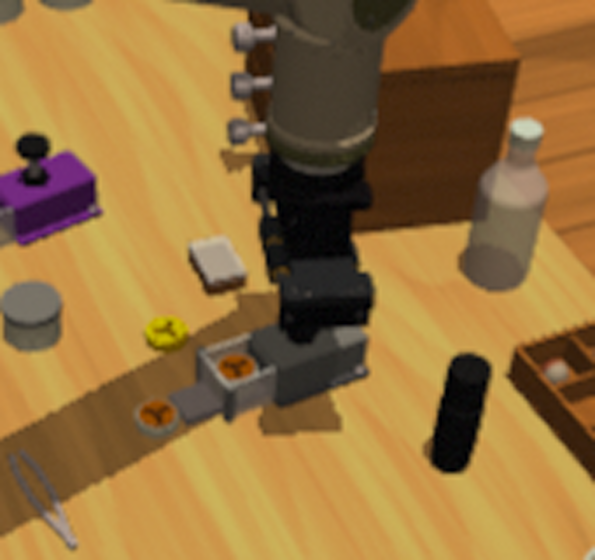

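The disc is out at crop (157,414), with the blade visible behind it, and the 8 N force matches a bottomed plunger. I'm rising now.

move_arm([
  [0,0,-0.006,0],
  [0,0,-0.014,0],
  [0,0,-0.022,0],
  [0,0,-0.03,0],
  [0,0,-0.05,0],
  [0,0,-0.08,0],
  [0,0,-0.11,0],
  [0,0,-0.11,0],
])

```text
time: 4.0
ee_pos: [0.6397, 0.2418, 0.1805]
eef_rot: [0.14, 0.99, 0.002, 0.003]
ft_force: [0.5, 0.4, -0.4]
width: 0.0003
```

```bash
cat > look.py <<'E'
from h import *
import sys
np.set_printoptions(precision=4,suppress=True)
k=sys.argv[1]
for n in ('top','side'):
    p,d=imaging.camera(n); np.savez(f'{n}{k}.npz',p=p,d=d)
    (x0,y0,x1,y1)=(170,100,345,240) if n=='top' else (190,120,350,280)
    cv2.imwrite(f'pics/{n}{k}.png',cv2.resize(p[y0:y1,x0:x1,::-1],None,fx=3.7,fy=3.7,interpolation=2))
    q=p.astype(int); m=((q[...,0]-q[...,2]>55)&(q[...,0]-q[...,1]>45)).astype(np.uint8)
    h=cv2.cvtColor(p,cv2.COLOR_RGB2HSV); m=((h[...,0]<14)&(h[...,1]>140)&(h[...,2]>80)).astype(np.uint8)
    mm=np.zeros_like(m); mm[y0:y1,x0:x1]=m[y0:y1,x0:x1]
    mm=cv2.morphologyEx(mm,cv2.MORPH_CLOSE,np.ones((3,3)))
    kk,l,st,ce=cv2.connectedComponentsWithStats(mm)
    for i in range(1,kk):
        if st[i,4]>20: print(n,st[i],ce[i].round(1),'z12',plane(n,ce[i],.012)[0])
s=read_state(); print({k:np.round(s[k],4).tolist() for k in ('ee_pos','eef_rot','ft_force','width','time')})
E
python3 look.py 3
```

```text
top [301 201   9   9  68] [305.  204.9] z12 [ 0.4603 -0.0445  0.012 ]
{'ee_pos': [0.6379, 0.2413, 0.1759], 'eef_rot': [0.1395, 0.9902, 0.0004, 0.0007], 'ft_force': [0.5311, -0.5425, -0.5384], 'width': 0.0006, 'time': 4.1}
```

View pics/side3.png

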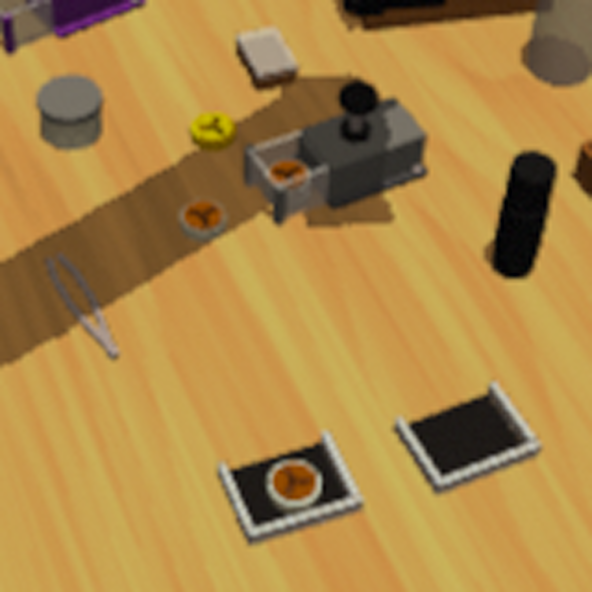

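View pics/top3.png

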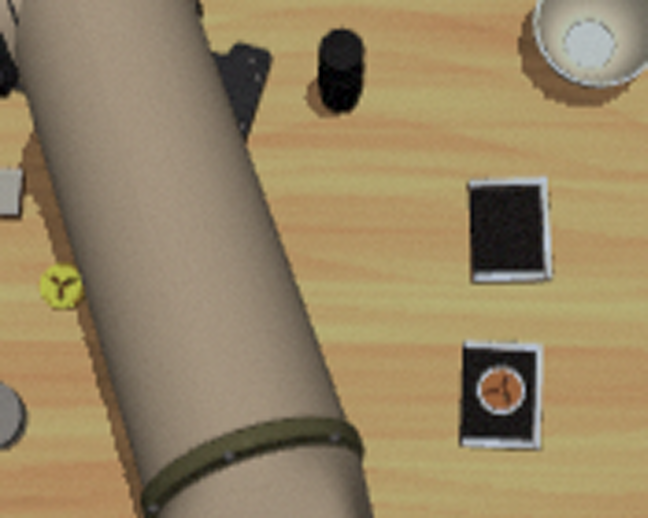

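The side view shows the plunger back up, the disc at crop (204,216) and the stack at (288,172), one step lower. The arm hides the dispenser in the top view.

```bash
python3 - <<'E'
from h import *
np.set_printoptions(precision=4,suppress=True)
D=np.load('side3.npz');h=cv2.cvtColor(D['p'],cv2.COLOR_RGB2HSV);X=cloud('side',D['d'])
for nm,(u,v) in dict(out=(245,178),parked=(269,250),stack=(268,166)).items():
    w=np.s_[v-7:v+8,u-8:u+9]; q=D['p'][w].astype(int)
    m=(q[...,0]-q[...,2]>60)&(q[...,0]>1.7*q[...,1]); m=cv2.morphologyEx(m.astype(np.uint8),cv2.MORPH_CLOSE,np.ones((3,3)))
    kk,l,st,ce=cv2.connectedComponentsWithStats(m); i=1+np.argmax(st[1:,4])
    c=ce[i]+[u-8,v-7]; print(nm,st[i],c,plane('side',c,.012 if nm!='stack' else .024)[0]); 
    P=X[w].reshape(-1,3); t=P[(P[:,2]>.009)&(P[:,2]<.016)]; print('  depth',len(t),t.mean(0),cv2.minEnclosingCircle(t[:,:2].astype(np.float32)))
E
```

```text
out [ 3  4  9  7 49] [244.1633 177.7551] [0.4961 0.227  0.012 ]
  depth 50 [0.4967 0.2248 0.0109] ((0.49767613410949707, 0.22498294711112976), 0.019254447892308235)
parked [ 3  3 11  9 75] [269.0133 249.8267] [ 0.4614 -0.0459  0.012 ]
  depth 79 [ 0.4632 -0.047   0.0103] ((0.4646449089050293, -0.05157766491174698), 0.024098079651594162)
stack [ 4  5  8  5 25] [267.   165.48] [0.5781 0.2402 0.024 ]
  depth 15 [0.5845 0.2329 0.0143] ((0.5804693698883057, 0.23558278381824493), 0.029003556817770004)
```

The disc is at (0.496,0.227), 77 mm from the dispenser's origin as expected. I'll use the partly open fingers (about 24 mm) as a cradle behind it. The first leg runs along (0.41,-0.91), then the tool turns to line up with the bay.

move_arm([
  [0.03,-0.005,0,0.14],
  [0.065,-0.01,0,0.28],
  [0.1,-0.016,0,0.42],
  [0.135,-0.022,0,0.56],
  [0.156,-0.0254,0,0.7],
  [0.156,-0.0254,0,0.82],
  [0.156,-0.0254,0.03,0.866],
  [0.156,-0.0254,0.07,0.866],
  [0.156,-0.0254,0.1,0.866],
  [0.156,-0.0254,0.125,0.866],
  [0.156,-0.0254,0.125,0.866],
], claw=-0.45)

```text
time: 5.2
ee_pos: [0.4777, 0.2583, 0.0461]
eef_rot: [0.542, 0.84, -0.004, -0.001]
ft_force: [-0.7, -0.9, 0.8]
width: 0.0242
```

```bash
python3 look.py 4
```

```text
top [211 162   9   9  68] [214.9 166. ] z12 [0.5783 0.2378 0.012 ]
top [301 201   9   9  68] [305.  204.9] z12 [ 0.4603 -0.0445  0.012 ]
{'ee_pos': [0.4802, 0.2597, 0.0499], 'eef_rot': [0.5422, 0.8403, -0.0007, -0.0002], 'ft_force': [0.3689, 0.7473, 0.7188], 'width': 0.0238, 'time': 5.3}
```

View pics/side4.png

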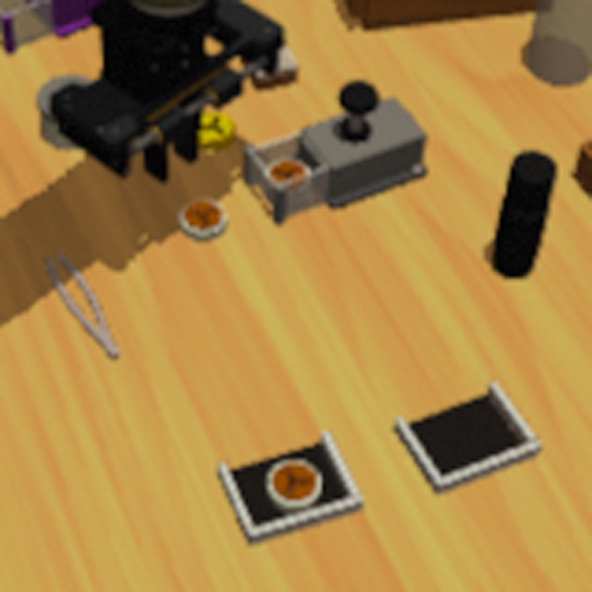

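The side view shows the finger tips (crop 160–190,165) behind the disc (204,216), on the push line. Now I'll lower and start pushing gently.

move_arm([
  [0,0,0.015,0],
  [0,0,0.03,0],
  [0,0,0.04,0],
  [0,0,0.044,0],
  [0,0,0.044,0],
  [-0.004,0,0.044,0],
  [-0.008,0,0.044,0],
  [-0.011,0,0.044,0],
  [-0.014,0,0.044,0],
  [-0.017,0,0.044,0],
  [-0.021,0,0.044,0],
  [-0.026,0,0.044,0],
  [-0.031,0,0.044,0],
  [-0.036,0,0.044,0],
  [-0.041,0,0.044,0],
  [-0.046,0,0.044,0],
  [-0.051,0,0.044,0],
  [-0.055,0,0.044,0],
  [-0.058,0,0.044,0],
  [-0.06,0,0.044,0],
])

```text
time: 7.3
ee_pos: [0.5053, 0.2051, 0.0061]
eef_rot: [0.542, 0.84, 0.0, -0.0]
ft_force: [-0.1, -0.5, 0.5]
width: 0.024
```

```bash
python3 look.py 5
```

```text
top [301 201   9   9  68] [305.  204.9] z12 [ 0.4603 -0.0445  0.012 ]
{'ee_pos': [0.5053, 0.2052, 0.006], 'eef_rot': [0.5422, 0.8402, 0.0, 0.0], 'ft_force': [-0.5436, 0.7145, -0.4231], 'width': 0.0239, 'time': 7.4}
```

View pics/side5.png

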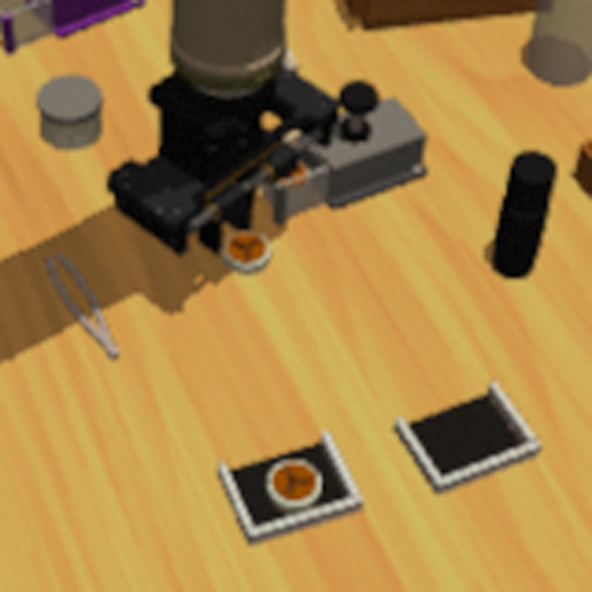

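View pics/top5.png

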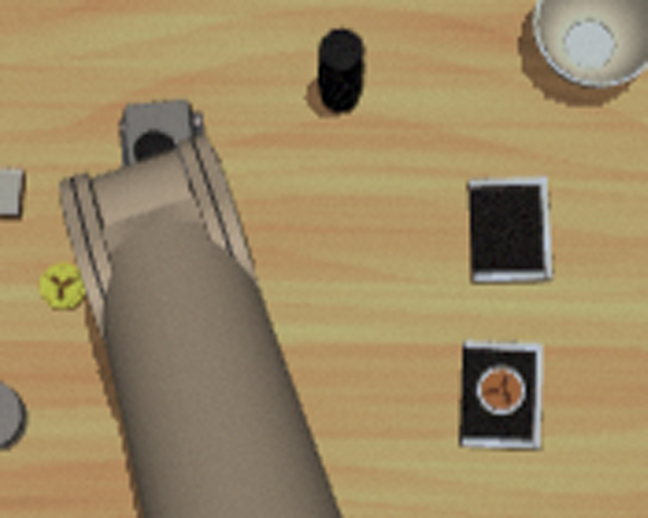

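The disc sits in the cradle (side crop 247,250). I'm pushing on along the same line.

move_arm([
  [-0.003,0,0,0],
  [-0.008,0,0,0],
  [-0.015,0,0,0],
  [-0.022,0,0,0],
  [-0.029,0,0,0],
  [-0.036,0,0,0],
  [-0.043,0,0,0],
  [-0.05,0,0,0],
  [-0.057,0,0,0],
  [-0.064,0,0,0],
  [-0.071,0,0,0],
  [-0.078,0,0,0],
  [-0.085,0,0,0],
  [-0.092,0,0,0],
  [-0.099,0,0,0],
  [-0.106,0,0,0],
  [-0.112,0,0,0],
  [-0.116,0,0,0],
  [-0.119,0,0,0],
  [-0.12,0,0,0],
])

```text
time: 9.4
ee_pos: [0.5548, 0.0958, 0.006]
eef_rot: [0.542, 0.84, 0.0, -0.0]
ft_force: [0.0, 0.3, 0.1]
width: 0.0241
```

```bash
python3 look.py 6; python3 - <<'E'
from h import *
D=np.load('side6.npz');q=D['p'].astype(int)
m=((q[...,0]-q[...,2]>60)&(q[...,0]>1.7*q[...,1])).astype(np.uint8);m[:, :225]=0;m[:150]=0
m=cv2.morphologyEx(m,cv2.MORPH_CLOSE,np.ones((3,3)))
k,l,st,ce=cv2.connectedComponentsWithStats(m)
for i in range(1,k):
    if 20<st[i,4]<120: print(st[i],ce[i].round(1),plane('side',ce[i],.012)[0].round(4))
E
```

```text
top [211 162   9   9  67] [214.9 165.9] z12 [0.5784 0.2377 0.012 ]
top [301 201   9   9  68] [305.  204.9] z12 [ 0.4603 -0.0445  0.012 ]
side [267 246   7   8  23] [269.7 249.7] z12 [ 0.4633 -0.0462  0.012 ]
{'ee_pos': [0.5547, 0.0961, 0.006], 'eef_rot': [0.5421, 0.8403, 0.0001, -0.0], 'ft_force': [0.2756, 0.3683, 0.2713], 'width': 0.0241, 'time': 9.5}
[281 204  11   8  59] [285.9 207.9] [0.5654 0.0701 0.012 ]
[264 246  11   9  75] [269.  249.8] [ 0.4614 -0.0459  0.012 ]
```

View pics/side6.png

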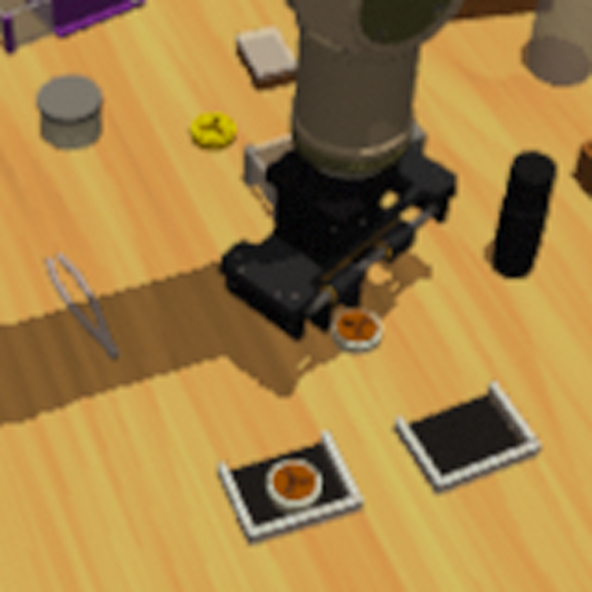

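View pics/top6.png

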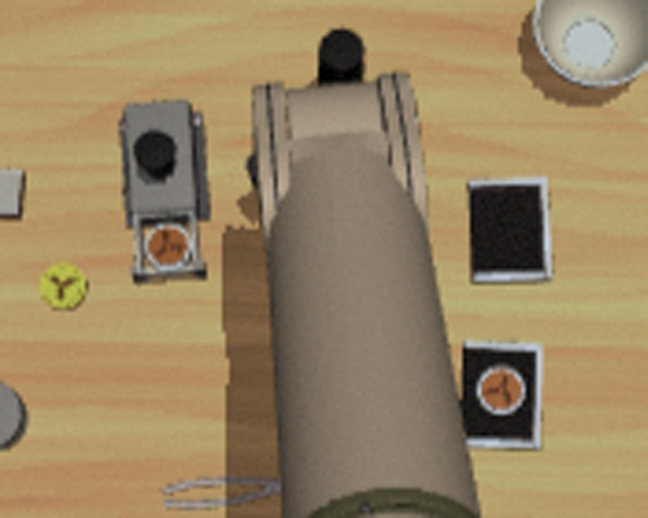

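The disc measures (0.565,0.070), against (0.565,0.073) expected from the cradle. Next I'll turn to line up with the bay while advancing to just outside the mouth.

move_arm([
  [-0.004,0.0006,0,0.02],
  [-0.009,0.0012,0,0.06],
  [-0.014,0.002,0,0.1],
  [-0.02,0.0028,0,0.14],
  [-0.026,0.0036,0,0.18],
  [-0.032,0.0045,0,0.22],
  [-0.038,0.0055,0,0.26],
  [-0.044,0.0064,0,0.3],
  [-0.049,0.007,0,0.335],
  [-0.0533,0.0075,0,0.363],
  [-0.058,0.0071,0,0.363],
  [-0.063,0.0067,0,0.363],
  [-0.068,0.0063,0,0.363],
  [-0.073,0.0059,0,0.363],
  [-0.077,0.0056,0,0.363],
  [-0.0798,0.0054,0,0.363],
  [-0.0798,0.0054,0,0.363],
])

```text
time: 11.2
ee_pos: [0.5926, 0.0251, 0.006]
eef_rot: [0.685, 0.728, -0.0, 0.0]
ft_force: [0.3, -0.9, 0.4]
width: 0.0238
```

```bash
cat > side.py <<'E'
from h import *
import sys
D=np.load(f'side{sys.argv[1]}.npz');q=D['p'].astype(int)
m=((q[...,0]-q[...,2]>60)&(q[...,0]>1.7*q[...,1])).astype(np.uint8);m[:, :225]=0;m[:150]=0
m=cv2.morphologyEx(m,cv2.MORPH_CLOSE,np.ones((3,3)))
k,l,st,ce=cv2.connectedComponentsWithStats(m)
for i in range(1,k):
    if 20<st[i,4]<120: print(st[i],ce[i].round(1),plane('side',ce[i],.012)[0].round(4))
E
python3 look.py 7; python3 side.py 7
```

```text
top [211 162   9   9  67] [214.9 165.9] z12 [0.5784 0.2377 0.012 ]
{'ee_pos': [0.5925, 0.0257, 0.006], 'eef_rot': [0.6848, 0.7287, 0.0001, -0.0001], 'ft_force': [0.0758, -0.3987, -0.0456], 'width': 0.0241, 'time': 11.3}
[264 164   8   5  24] [266.9 165.6] [0.5828 0.2507 0.012 ]
[301 220  11   8  68] [306.2 223.5] [ 0.5948 -0.0025  0.012 ]
[264 246  11   9  75] [269.  249.8] [ 0.4614 -0.0459  0.012 ]
```

View pics/side7.png

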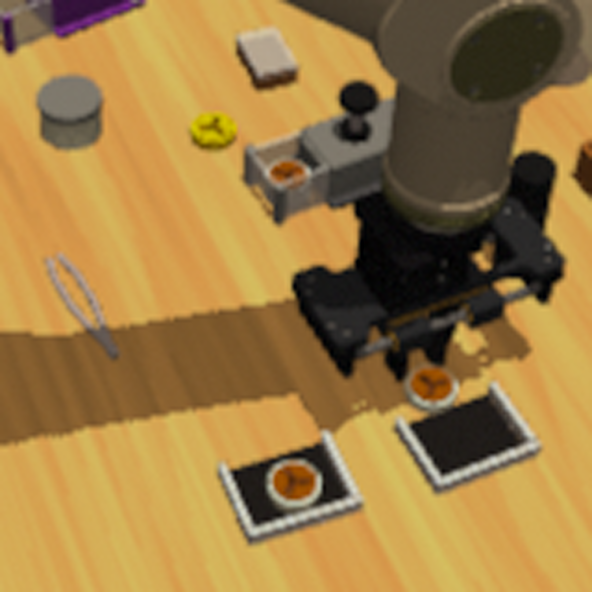

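View pics/top7.png

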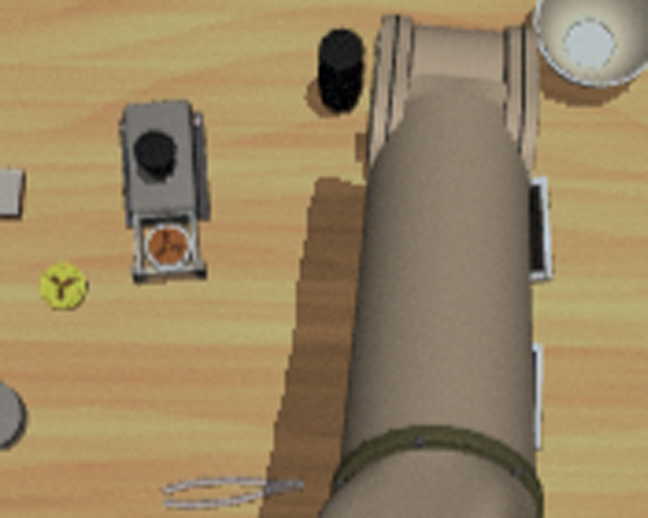

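The pen still has clearance. The disc (side crop 432,385) is centred on the mouth, whose wall ends are at (402,425) and (495,388). Pushing it in.

move_arm([
  [-0.003,0.0002,0,0],
  [-0.007,0.0004,0,0],
  [-0.011,0.0007,0,0],
  [-0.015,0.001,0,0],
  [-0.019,0.0012,0,0],
  [-0.023,0.0014,0,0],
  [-0.027,0.0016,0,0],
  [-0.031,0.0018,0,0],
  [-0.035,0.002,0,0],
  [-0.039,0.0022,0,0],
  [-0.043,0.0024,0,0],
  [-0.046,0.0026,0,0],
  [-0.049,0.0028,0,0],
  [-0.051,0.0028,0,0],
  [-0.052,0.0028,0,0],
  [-0.052,0.0028,0,0],
])

```text
time: 12.9
ee_pos: [0.5985, -0.0262, 0.006]
eef_rot: [0.685, 0.729, 0.0, -0.0]
ft_force: [0.9, -0.3, -1.2]
width: 0.0242
```

```bash
python3 look.py 8; python3 side.py 8
```

```text
top [210 162  10   9  69] [214.8 165.9] z12 [0.5784 0.2381 0.012 ]
{'ee_pos': [0.5985, -0.0259, 0.006], 'eef_rot': [0.6848, 0.7288, 0.0001, -0.0001], 'ft_force': [-0.7328, 0.8337, 0.494], 'width': 0.0241, 'time': 13.0}
[264 164   8   5  24] [266.9 165.6] [0.5828 0.2507 0.012 ]
[312 233  10   8  69] [316.5 236.6] [ 0.6006 -0.0531  0.012 ]
[264 246  11   9  75] [269.  249.8] [ 0.4614 -0.0459  0.012 ]
```

View pics/side8.png

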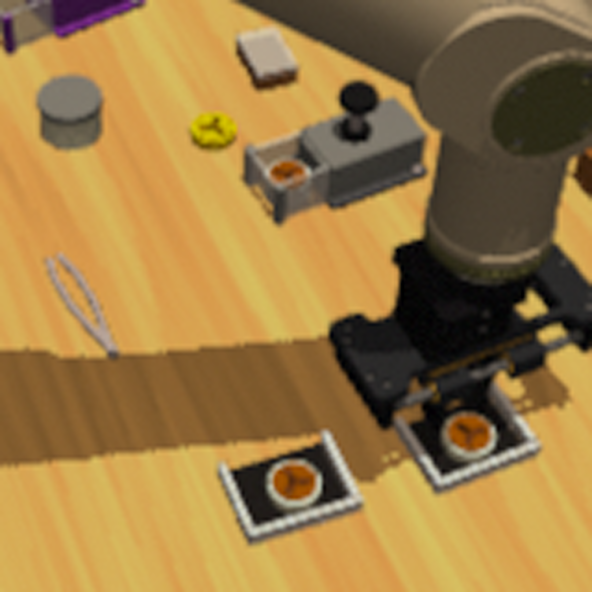

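The disc lies inside the free bay (side crop 468,434), measured at (0.601,-0.053), which is about bay x +4 mm, y 0. Now I'll back off, rise and swing aside so the top camera can see it.

move_arm([
  [0.004,0,0,0],
  [0.012,0,0,0],
  [0.02,0,0,0],
  [0.025,0,-0.005,0],
  [0.025,0,-0.03,0],
  [0.025,0,-0.07,0],
  [0.025,0,-0.11,0],
  [0.025,0,-0.15,0],
  [0.025,0,-0.19,0],
  [0.05,0,-0.21,0],
  [0.09,0,-0.21,0],
  [0.13,0,-0.21,0],
  [0.17,0,-0.21,0],
  [0.21,0,-0.21,0],
  [0.24,0,-0.21,0],
  [0.24,0,-0.21,0],
  [0.24,0,-0.21,0],
])

```text
time: 14.7
ee_pos: [0.5833, 0.2142, 0.2161]
eef_rot: [0.684, 0.729, -0.0, 0.0]
ft_force: [0.4, -0.5, 0.0]
width: 0.0239
```

```bash
python3 look.py 9; python3 side.py 9
```

```text
top [303 157  10   9  71] [307.4 160.8] z12 [ 0.5998 -0.0516  0.012 ]
top [301 201   9   9  69] [304.9 204.9] z12 [ 0.4604 -0.0443  0.012 ]
side [267 246   7   7  21] [269.7 249.2] z12 [ 0.464  -0.0447  0.012 ]
{'ee_pos': [0.5839, 0.2122, 0.2163], 'eef_rot': [0.6854, 0.7282, -0.0, 0.0003], 'ft_force': [-0.1991, -0.4958, 0.7275], 'width': 0.0238, 'time': 14.8}
[264 164   8   5  25] [267.  165.5] [0.5833 0.2512 0.012 ]
[312 233  10   8  67] [316.3 236.6] [ 0.6002 -0.0532  0.012 ]
[264 246  11   9  75] [269.  249.8] [ 0.4614 -0.0459  0.012 ]
```

View pics/top9.png

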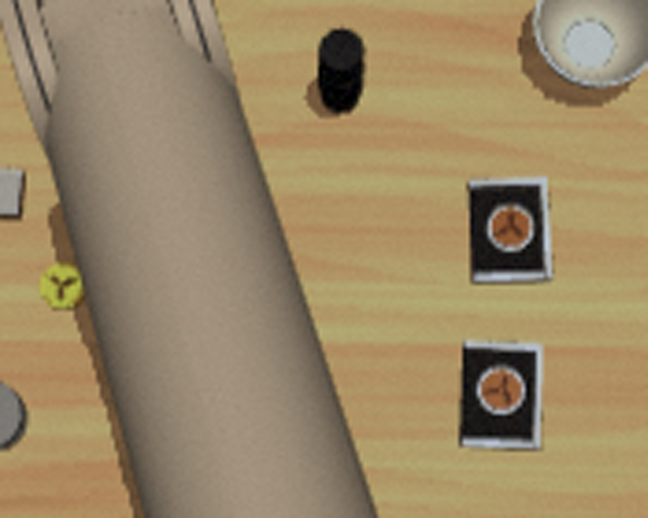

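View pics/side9.png

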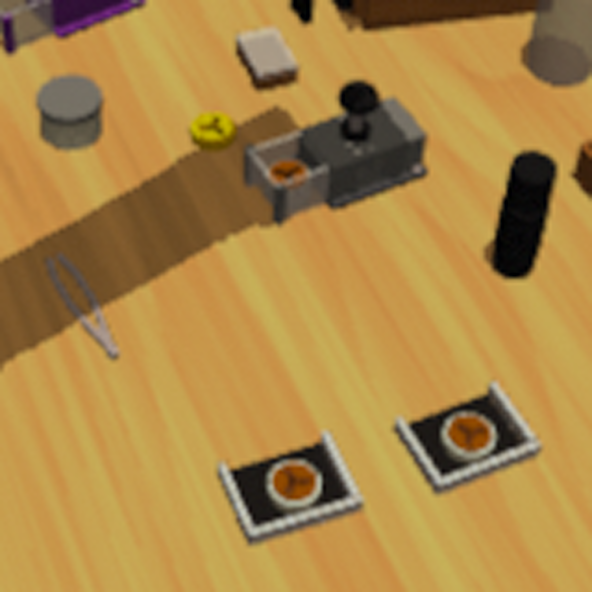

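Both views show the disc inside the free bay (top crop 510,228; side 468,434). The parked disc hasn't moved, the plunger is up, and the robot is clear of everything. I'm handing in the job.

```bash
python3 -c "
from bench import r
print(r.close_job())"
```

```text
the job is handed in; nothing more can be done
None
```

I pressed the plunger once, slowly, to the bottom and let it come back up, which pushed out one disc. I then slid that disc along the table in a cradle of the two part-open fingers, without gripping it, into the empty bay. I handed the job in at about 15 s of the 58 s allowed; no verdict was reported.

**Last checks, with the arm clear:**
- **Pushed disc:** it measured (0.600, -0.052) from the top camera and (0.600, -0.053) from the side camera. That is about 2–4 mm past the bay's centre, so it lies wholly inside.
- **Occupied bay:** the disc there measured the same as before, to within 1 mm.
- **Dispenser:** the plunger is up and the stack has dropped by one disc, with none out of place.
- **Other things on the table:** the bystanders in the final close crops were where they had been. I didn't compare the dish and magnifier, which lie outside those crops, but the arm did not go near them.
- **Forces:** the wrist force peaked at about 8 N when the plunger bottomed. It read only about 1 N, within sensor noise, at each check during the push.

**Disagreements:** the two cameras differed by 2–4 mm on the bay and the plunger cap. This was well within the clearances, and no check failed.

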